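# Fit the battery pack into the filling scale

## Task

The platter is off the filling scale so that its battery can be changed: fit the blue battery pack into the empty bay, tilted with its contact tongue first under the orange lip and against the sprung pins, then rocked down until it lies flat and fully home on the bay floor, and let go of it. Keep your weight off the steel platter carrier, do not force the pack, and leave the two jars and the platter where they stand.

Things in the scene. Friction and masses are not known exactly. Their poses are not given: they have to be found in the camera images.
- scale: White filling scale, fixed, platter off. Origin on the counter under the middle of its platform; x points from the display end (x -165 to -110 mm, top 75 mm high) to the other end (x = 110 mm), z up. Flat deck 56 mm above the counter, |y| < 125 mm. The battery bay is a rectangular pocket sunk in the deck, 42 mm wide in y, 12 mm deep; see bay, bay_lip, bay_heel.
- bay (a point): Point on the bay floor, 44 mm above the counter, at scale x = 0, y = -72 mm; axes as the scale's. The battery's origin lies here when home, its x along the scale's x, its top 12 mm above the deck. From here the bay's side walls are at y = +-21 mm, its heel wall at x = -36 mm, its toe wall at x = 45 mm.
- bay_lip (a point): Middle of the free edge of the orange lip at the toe (+x) end of the bay, on its top at deck height, scale x = 39 mm. The lip is 2.5 mm thick, level with the deck, and overhangs the bay from x = 39 to 45 mm, with 9.5 mm of height under it. A pack lowered flat lands on it.
- bay_heel (a point): Middle of the top of the bay's heel wall, at deck height, scale x = -36 mm. The heel wall and both side walls have 45 degree lead-in chamfers, 2.5 mm wide, at the deck; the lip has none.
- pins (a joint): Two brass sprung contact pins under the lip, 4.5 mm above the bay floor, 8 mm either side of its middle. Value: how far (m) they are pushed in towards scale +x; 0 = out (tips at scale x = 39.5 mm), at most 0.005. 2 N to start, 1.2 N more per mm. With the pack home they are in by 2.5 mm and press its heel against the heel wall with 5 N.
- battery: Blue battery pack, loose, 0.09 to 0.18 kg, lying on the counter label up. Body 72 (x) x 40 (y) x 24 (z) mm, plus a light grey contact tongue at its +x end: 6 mm long, 30 wide, 7 high, flush with the underside. On top a white label, and a yellow band next to the tongue end. Origin: centre of the body's underside. Grip its flat sides (y = +-20 mm) by the upper 12 mm, which stay above the deck.
- battery_tongue (a point): Middle of the end face of the battery's tongue (battery x = 42, z = 3.5 mm).
- carrier: Steel H-shaped platter carrier on the load cell, fixed on the scale, sensitive to load. Origin on the deck at scale x = y = 0; axes as the scale's. Middle bar 30 mm wide along x, |x| < 93 mm; cross arms 16 mm wide at x = +-85 mm, |y| < 98 mm, passing beyond both ends of the bay. Steel top 27 mm, rubber buttons on the arm ends 34 mm above the deck.
- jar_amber: Closed glass jar of amber drink with a brass-coloured lid, 62 mm in diameter, 87 mm high, loose; origin under its middle.
- jar_green: Closed glass jar of green drink with a brass-coloured lid, 62 mm in diameter, 87 mm high, loose; origin under its middle.
- platter: The scale's stainless platter lying on the counter, 230 x 200 x 10 mm, loose; origin under its middle.
Mind the look-alikes: they are no part of the job. Of the things that look like the battery, the largest one is meant.

How it is judged (in metres and radians):
At the end, for the whole second after the job is handed in: The battery lies flat and at rest in the bay, tongue under the lip: its origin within 1.5 mm in height and 2 mm in x and y of the point bay, its long axis within 0.05 rad of the bay's, tilted less than 0.035 rad, the contact pins pushed in by more than 1 mm (z of battery in the frame of bay between -0.0015 and 0.0015 m and x of battery in the frame of bay between -0.002 and 0.002 m and y of battery in the frame of bay between -0.002 and 0.002 m and distance between battery_tongue and bay_lip below 0.02 m and angle between the x axis of battery and the x axis of scale, either way round below 0.05 rad and angle between battery's own z axis and vertical below 0.035 rad and value of joint pins above 0.001 m and linear speed of battery below 0.01 m/s); the robot touches nothing.
It fails at once if the platter carrier is loaded with more than 10 N (contact force between carrier and anything else above 10 N).
It fails at once if the pack is forced against the scale with more than 80 N (contact force between battery and scale above 80 N).
It fails at once if the amber jar is moved more than 15 mm (distance of jar_amber from where it was at the start of the episode above 0.015 m).
It fails at once if the green jar is moved more than 15 mm (distance of jar_green from where it was at the start of the episode above 0.015 m).
It fails at once if the platter is moved more than 15 mm (distance of platter from where it was at the start of the episode above 0.015 m).
It also fails if it takes over 61 s, if anything falls off the work surface, if the arm or the gripper's body presses on something with over 40 N, if the wrist force passes 120 N, or if a joint passes its speed limit or range.

## Robot

A 6-joint arm with a two-finger parallel gripper is mounted at the origin on the work surface. World frame = base frame: x ahead of the robot, y to its left, z up, the work surface at z = 0. Lengths are in mm, angles in rad, forces in N, time in s.
With the tool pointing down it reaches from about 275 to 1000 mm from the base axis. Payload 8.4 kg.
Tool frame: the origin (TCP) lies between the finger pads; the fingertips stand r.finger_overhang ahead of it and the grasp point (between the pads) is the TCP (r.finger_overhang is the distance from the TCP to the fingertips, in mm); z points along the fingers, y is the line along which they close (so a half turn about z gives the same grasp; the last joint's range is limited). The gripper opens to 85 mm and grips with 20 to 120 N. Pads are 22 mm wide; open, the fingers measure 114 mm over their backs; the gripper's body (76 mm by 85 mm) begins 54 mm behind the grasp point. The pads swing forward as they close: fully open they stand 13 mm farther back than shut.
Start: joints at [-0.002, 0.353, 1.633, -0, 1.155, -0.002], TCP at [625.002, -0, 250.281] pointing down, gripper open.
Joint ranges: [-2.63, 2.63], [-0.92, 2.1], [0.06, 2.66], [-1.3, 4.44], [0, 2.69], [-3.02, 3.02]. Speed limits (rad/s): [2.22, 2.22, 2.79, 3.14, 3.14, 3.14].

## Interface

Orientations are given as [roll, pitch, yaw] about the fixed x, y, z axes, in that order (R = Rz(yaw) Ry(pitch) Rx(roll)).
In Python, from rig import r, cams, sign_off gives the robot as it stands.
- The arm moves only by the shell command python3 -m crank 'ROWS' [FORCE]. ROWS is JSON, a list of rows, each a list of 7 numbers: the shift along the tool's x, y, z in m, then the turn, a rotation vector about the tool's x, y, z in rad, then the closure, from 0 (fully open) to 1 (shut). In form: [[dx, dy, dz, ax, ay, az, gripper], ...]. A call has 1 to 5 rows; each row is the pose to reach, as a shift and turn from the pose commanded when the call began, along the tool's axes at that moment; what a row does not reach only later rows make up. A row lasts 1/10 s, in which the tool goes at most 50 mm and 8.59 degrees, less where a joint would pass 70% of its speed; a pose out of reach is approached as far as the arm can. A call with a gripper value outside its range is refused whole. The fingers move at their own pace and stop on an object; FORCE is the grip in N (left out, the last holds). Time passes only in rows, so rows that repeat a pose let the fingers close. It gives the time, the measured TCP pose, the force, the opening and the grip force at its end, in the units of the state.
- r.sense(): the state, without advancing time (a new reading comes with each control period).
- cams.grab_frame(name): name is "scene" or "side" or "wrist"; returns a dict with "image" (400x640x3 uint8, red, green, blue), "fx", "fy", "cx", "cy" (pixels), "position" and "orientation" of the camera in the world. Camera axes: x right, y down, z forward; pixel columns grow to the right and rows downward; lengths in mm; the calibration is good to about 2 mm. A picture is of the moment at which its call begins. There is no depth.
- sign_off(): hands the job in; it is judged then, once.
The state is a dict: "clock": time; "qpos": joint angles; "qvel": joint speeds; "joint_efforts": joint torques, N m; "eef_pos": TCP position; "tcp_rot": TCP orientation; "contact_force": force on the tool from outside, world axes, zero at the start; "wrist_torque": the same for the moment, N m; "opening": opening from 0.0 (shut) to 1.0 (fully open); "grasp_force": force on a finger pad.
Only numpy, scipy, OpenCV 4.12 (cv2) and the standard library are available. Lean on these libraries where they do the work, as an engineer would, in place of code of your own. Each camera call takes 0.05 s, during which the arm holds its last target. There are 200 camera calls.

## Working session

There is one attempt and no reset: what is moved stays moved. The work goes in short steps, Python scripts to look and compute and a shell command to move; the robot and the scene stay as the last step left them, time stands still between calls to the robot, and variables do not carry over. Pictures are saved under pics/ and viewed, at most 12 in all, crops included, and the job is handed in when it is done.

```bash
ls; mkdir -p pics
python3 - <<'E'
from rig import r,cams
import cv2
for n in ["scene","side","wrist"]:
    f=cams.grab_frame(n); cv2.imwrite(f"pics/{n}0.png",f["image"][:,:,::-1])
    print(n,f["fx"],f["fy"],f["cx"],f["cy"],f["position"],f["orientation"])
print(r.sense(),r.finger_overhang)
E
```

```text
pics
scene 376.329094970331 376.329094970331 316.04871660710455 207.04954736533008 [1115.35301113  -92.45343396  915.43139449] [-2.52909659 -0.0061723   1.49799878]
side 380.9418504194888 380.9418504194888 323.7809283159289 203.91139573231953 [ 124.43317575 -673.77019369  670.47334619] [-2.25994146 -0.0207356  -0.53779456]
wrist 323.913979411419 323.913979411419 323.1237957539468 203.1564691897742 [624.19438363  72.39751199 375.09139691] [ 2.85637011e+00  2.38630178e-04 -3.29454537e-04]
{'clock': 0.15, 'qpos': array([-2.43173508e-03,  3.53519375e-01,  1.63394248e+00,  9.62468355e-07,
        1.15520130e+00, -2.38036958e-03]), 'qvel': array([ 0.0019553 , -0.00204327, -0.00168054,  0.00025577, -0.0002897 ,
        0.00086898]), 'joint_efforts': array([-7.39769093e-04, -6.05638933e+01, -3.42338884e+01, -2.29960733e-05,
        6.16452831e-03, -4.00942213e-05]), 'eef_pos': array([ 6.24666152e+02, -1.87361213e-02,  2.49724105e+02]), 'tcp_rot': array([-3.14052216e+00, -3.42829335e-06,  1.57074457e+00]), 'contact_force': array([ 0.62933969, -0.74876754,  0.46877244]), 'wrist_torque': array([ 4.46700972e-05, -2.06559696e-02, -6.28675436e-02]), 'grasp_force': 0.0, 'opening': 1.0064115966912506} 19.0
```

View pics/scene0.png

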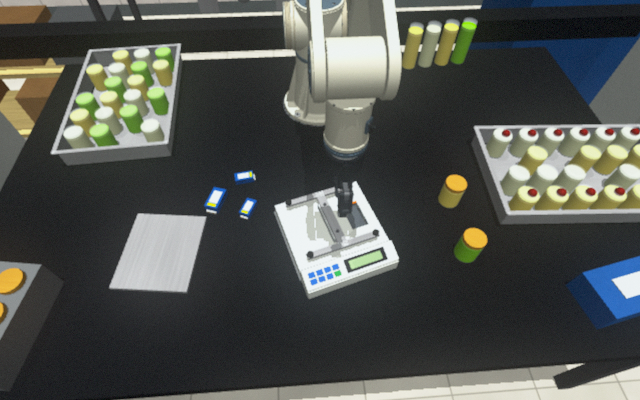

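View pics/side0.png

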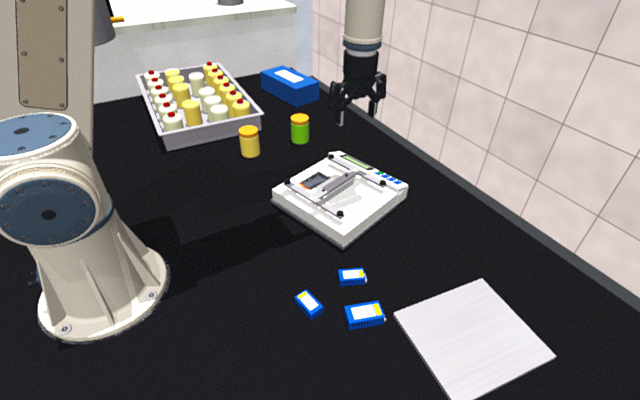

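Three blue packs (scene view): (215,199), (245,176) and (247,207). The one at (215,199) looks largest, and at (365,314) in the side view. I'll confirm that in an enlarged crop, with the scale in it too.

Run:
```python
import cv2
a=cv2.imread("pics/scene0.png")[165:305,195:405]; cv2.imwrite("pics/c1.png",cv2.resize(a,(798,532),interpolation=cv2.INTER_CUBIC))
a=cv2.imread("pics/side0.png")[145:335,260:420]; cv2.imwrite("pics/c2.png",cv2.resize(a,(480,570),interpolation=cv2.INTER_CUBIC))
```

```text
(no output)
```

View pics/c1.png

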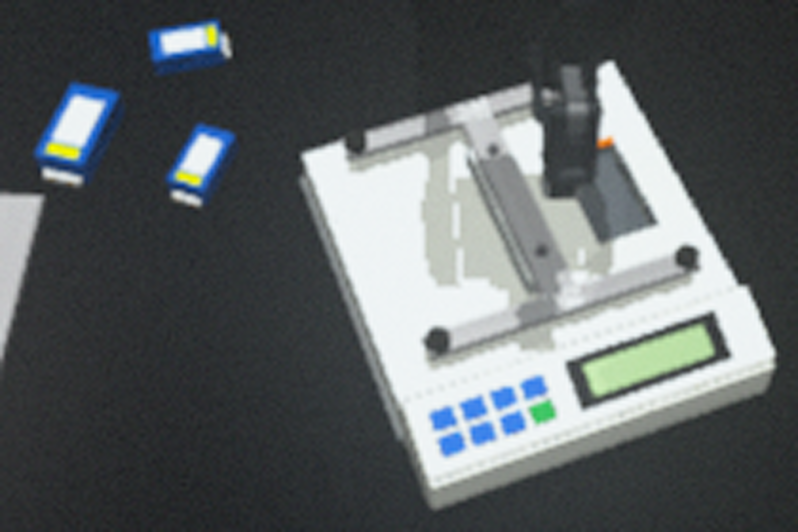

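The crop confirms it. The largest pack is at scene (215,200), tongue and yellow band toward the image bottom (211,211). The packs at (245,176) and (247,207) are smaller. The lip is at about (354,203). Now the numbers.

```bash
cat > h.py <<'E'
import numpy as np
from scipy.spatial.transform import Rotation as R
from scipy.optimize import least_squares
def ray(f,uv,z):
    "pixels -> world points at height z"
    uv=np.atleast_2d(uv); d=np.c_[(uv[:,0]-f["cx"])/f["fx"],(uv[:,1]-f["cy"])/f["fy"],np.ones(len(uv))]
    d=R.from_euler("xyz",f["orientation"]).apply(d); p=np.array(f["position"])
    return p+d*((z-p[2])/d[:,2])[:,None]
def proj(f,P):
    c=R.from_euler("xyz",f["orientation"]).inv().apply(np.atleast_2d(P)-f["position"])
    return np.c_[c[:,0]/c[:,2]*f["fx"]+f["cx"],c[:,1]/c[:,2]*f["fy"]+f["cy"]]
def fit(f,uv,P,z0=0,g=(0,0,0)):
    "planar pose x,y,yaw of body with body points P seen at uv"
    P=np.array(P,float);uv=np.array(uv,float)
    def w(q): 
        c,s=np.cos(q[2]),np.sin(q[2]); return np.c_[q[0]+c*P[:,0]-s*P[:,1],q[1]+s*P[:,0]+c*P[:,1],P[:,2]+z0]
    s=least_squares(lambda q:(proj(f,w(q))-uv).ravel(),g,x_scale=[100,100,1])
    return s.x,s.fun.reshape(-1,2)
E
python3 - <<'E'
from rig import cams
from h import *
f=cams.grab_frame("scene")
full=lambda c:np.array(c)/3.8+[195,165]-.4
np.set_printoptions(precision=2,suppress=True)
b=full([(70,85),(118,95),(82,172),(37,157)])
print(ray(f,b,24))
print(*fit(f,b,[(-36,20,24),(-36,-20,24),(36,-20,24),(36,20,24)][:4],0,(800,-200,0.5)))
s=full([(303,155),(613,62),(355,136),(436,339),(686,256),(433,488),(775,353)])
print(*fit(f,s,[(110,125,56),(110,-125,56),(85,90,90),(-85,90,90),(-85,-90,90),(-165,125,65),(-165,-125,65)],0,(750,100,2.8)))
print(ray(f,full([(605,142)]),56))
E
```

```text
[[ 396.42 -344.56   24.  ]
 [ 409.04 -306.16   24.  ]
 [ 481.26 -328.51   24.  ]
 [ 464.92 -363.74   24.  ]]
[ 437.4  -335.75   -0.48] [[ 14.11   4.03]
 [-10.06  -2.82]
 [-13.89  -5.16]
 [  9.79   3.3 ]]
[569.45  -9.59   3.43] [[-0.58  0.05]
 [-0.58  0.12]
 [-0.23  1.14]
 [ 0.2  -0.  ]
 [ 0.25 -0.16]
 [-1.08 -1.74]
 [ 1.93  0.68]]
[[503.27  64.28  56.  ]]
```

View pics/c2.png

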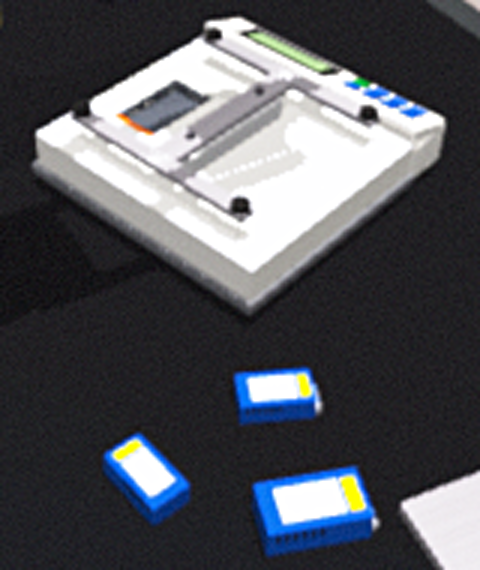

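View pics/wrist0.png

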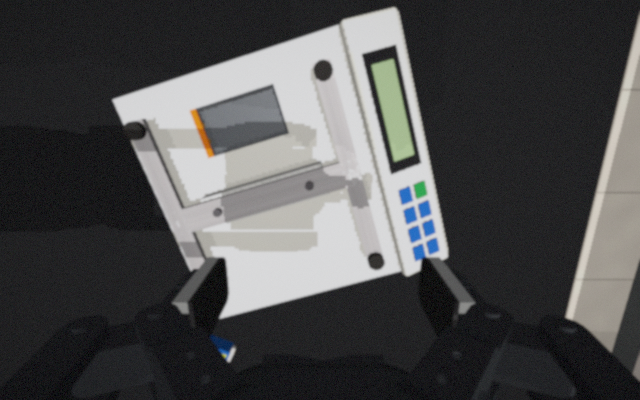

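Wrist view: bay as a dark rectangle, x 195–289, y 85–156. The orange lip runs from (195,111) to (210,156), heel edge (273,85)–(289,132). Buttons at (135,130), (323,70), (376,261). Next: fit the scale from these by segmentation.

Run:
```python
from rig import cams
from h import *
import cv2
np.set_printoptions(precision=2,suppress=True)
f=cams.grab_frame("wrist"); im=f["image"]; a=im.astype(int)
m=((a[...,0]>180)&(a[...,2]<90)&(a[...,1]<170)).astype(np.uint8); m[:, 240:]=0
ys,xs=np.nonzero(m); print(len(xs),xs.mean(),ys.mean())
o=cv2.boxPoints(cv2.minAreaRect(np.c_[xs,ys].astype(np.float32))); print(o)
d=(cv2.GaussianBlur(im,(3,3),0).max(2)<125).astype(np.uint8); 
n,l,st,ce=cv2.connectedComponentsWithStats(d); k=l[120,245]; print(st[k])
c=max(cv2.findContours((l==k).astype(np.uint8),0,1)[0],key=cv2.contourArea)
q=cv2.boxPoints(cv2.minAreaRect(c)); print(q)
print("dark box world z56",ray(f,q,56)); 
oc=ray(f,[(xs.mean(),ys.mean())],56); print("lip c",oc, "box",ray(f,o,56))
for p in [(135,130),(323,70),(376,261)]: print(ray(f,[p],90))
bt=[(135,130),(323,70),(376,261)]
print(*fit(f,bt+[(xs.mean(),ys.mean())],[(85,-90,90),(-85,-90,90),(-85,90,90),(42,-72,56)],0,(569,-10,3.43)))
```

```text
209 201.16746411483254 132.26315789473685
[[190.47 111.37]
 [195.18 109.54]
 [212.67 154.74]
 [207.96 156.56]]
[  112     7   528   368 73459]
[[111.19  98.65]
 [394.34   1.36]
 [479.99 250.61]
 [196.84 347.9 ]]
dark box world z56 [[ 425.47   81.04   56.  ]
 [ 686.22  161.41   56.  ]
 [ 792.67  -74.37   56.  ]
 [ 474.97 -199.47   56.  ]]
lip c [[506.61  50.13  56.  ]] box [[498.52  69.54  56.  ]
 [503.18  71.2   56.  ]
 [515.63  28.47  56.  ]
 [510.81  26.67  56.  ]]
[[462.39  54.43  90.  ]]
[[624.24 102.41  90.  ]]
[[675.5  -69.66  90.  ]]
[568.39  -7.65   3.43] [[-1.21 -0.17]
 [ 0.2  -0.45]
 [-0.09  0.2 ]
 [ 1.21  0.67]]
```

```bash
cat >> h.py <<'E'
def row(s,p,rpy):
    "tool-frame shift (m) and rotvec from state s to world pose"
    T=R.from_euler("xyz",s["tcp_rot"]); G=R.from_euler("xyz",rpy)
    return np.round(np.r_[T.inv().apply(np.array(p)-s["eef_pos"])/1e3,(T.inv()*G).as_rotvec()],4)
E
python3 -m crank '[[-0.2,-0.11,0.05,0,0,-0.65,0],[-0.2,-0.11,0.05,0,0,-0.65,0],[-0.2,-0.11,0.05,0,0,-0.65,0],[-0.2,-0.11,0.05,0,0,-0.65,0],[-0.2,-0.11,0.05,0,0,-0.65,0]]'
python3 - <<'E'
from rig import r
from h import *
print(row(r.sense(),(438,-336,150),(np.pi,0,np.pi/2+1.285)))
E
```

```text
clock: 0.75
eef_pos: [513.6, -201.6, 199.9]
tcp_rot: [-3.141, -0.0, 2.226]
contact_force: [0.2, -0.2, -0.1]
opening: 1.001
grasp_force: 0.0
[-6.050e-02 -1.418e-01  4.990e-02 -3.000e-04 -1.000e-04 -6.298e-01]
```

```bash
python3 -m crank '[[-0.06,-0.142,0.05,0,0,-0.63,0],[-0.06,-0.142,0.05,0,0,-0.63,0],[-0.06,-0.142,0.05,0,0,-0.63,0],[-0.06,-0.142,0.05,0,0,-0.63,0],[-0.06,-0.142,0.05,0,0,-0.63,0]]'
python3 - <<'E'
from rig import r,cams
from h import *
import cv2
f=cams.grab_frame("wrist"); im=f["image"]; cv2.imwrite("pics/w1.png",im[:,:,::-1])
np.set_printoptions(precision=2,suppress=True)
s=r.sense();print(s["eef_pos"],s["tcp_rot"],s["qpos"])
w=np.array([[438,-336,24]]); print("expect",proj(f,w))
E
```

```text
clock: 1.25
eef_pos: [436.1, -335.7, 149.1]
tcp_rot: [3.141, -0.002, 2.853]
contact_force: [-0.1, -0.1, -1.0]
opening: 1.0
grasp_force: 0.0
[ 436.97 -334.87  149.55] [ 3.14 -0.    2.85] [-0.66  0.36  1.88 -0.    0.9  -1.94]
expect [[322.52 204.01]]
```

View pics/w1.png

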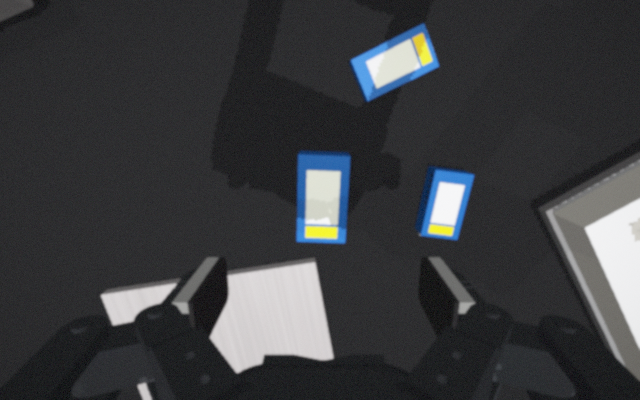

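Wrist view: the wanted pack is centred at (323,199) with the yellow band at (321,232). It lies where predicted, within a few mm. The smaller ones are at (395,62) and (446,204). Corners next.

Run:
```python
from rig import r,cams
from h import *
import cv2
np.set_printoptions(precision=2,suppress=True)
f=cams.grab_frame("wrist"); h=cv2.cvtColor(f["image"],cv2.COLOR_RGB2HSV)
m=((h[...,0]>95)&(h[...,0]<130)&(h[...,1]>120)&(h[...,2]>60)).astype(np.uint8); m[:, :270]=0;m[:,385:]=0;m[:120]=0;m[260:]=0
c=np.vstack(cv2.findContours(m,0,1)[0]); rc=cv2.minAreaRect(c); print(rc); q=cv2.boxPoints(rc); print(q)
y=((h[...,0]>22)&(h[...,0]<35)&(h[...,1]>150)).astype(np.uint8); y[:, :270]=0;y[:,385:]=0;y[:180]=0;y[260:]=0
ys,xs=np.nonzero(y);print("yellow",xs.mean(),ys.mean(),ray(f,[(xs.mean(),ys.mean())],24))
print(ray(f,q,24))
for yaw in(-.286,): 
  for z in(0,24):
    P=R.from_euler("z",yaw).apply([(x,yy,z) for x in(-36,36)for yy in(-20,20)])+[438,-336,0]; print(proj(f,P))
```

```text
((320.8523864746094, 195.9284210205078), (54.40312194824219, 92.9483871459961), 1.9091525077819824)
[[292.12 241.47]
 [295.21 148.57]
 [349.59 150.39]
 [346.49 243.28]]
yellow 319.8156862745098 230.65098039215687 [[ 460.53 -343.87   24.  ]]
[[ 463.23 -368.86   24.  ]
 [ 390.48 -342.73   24.  ]
 [ 403.67 -302.95   24.  ]
 [ 477.7  -325.66   24.  ]]
[[297.62 154.34]
 [344.82 154.29]
 [299.45 233.63]
 [343.41 233.59]]
[[295.29 158.55]
 [346.81 158.5 ]
 [297.45 244.25]
 [345.14 244.2 ]]
```

Run:
```python
from rig import r,cams
from h import *
s=r.sense();print(s["eef_pos"],s["tcp_rot"],row(s,(437,-336,31),(np.pi,0,np.pi/2+1.285-.035)))
```

```text
[ 437.63563027 -334.31345582  149.94222711] [ 3.14135218e+00 -5.65594407e-04  2.84985061e+00] [ 1.000e-04 -1.800e-03  1.189e-01  2.000e-04 -6.000e-04  2.910e-02]
```

```bash
python3 -m crank '[[0,-0.0015,0.045,0,0,0.03,0],[0,-0.0015,0.085,0,0,0.03,0],[0,-0.0015,0.105,0,0,0.03,0],[0,-0.0015,0.119,0,0,0.03,0],[0,-0.0015,0.119,0,0,0.03,0]]'
python3 -m crank '[[0,0,0,0,0,0,0.35],[0,0,0,0,0,0,1],[0,0,0,0,0,0,1],[0,0,0,0,0,0,1],[0,0,0,0,0,0,1]]' 60
python3 -m crank '[[0,0,0,0,0,0,1],[0,0,0,0,0,0,1],[0,0,0,0,0,0,1],[0,0,0,0,0,0,1]]'
```

```text
clock: 1.85
eef_pos: [437.5, -334.2, 30.0]
tcp_rot: [3.141, -0.002, 2.82]
contact_force: [0.2, 0.3, -0.4]
opening: 0.994
grasp_force: 0.0
clock: 2.35
eef_pos: [438.6, -335.7, 32.8]
tcp_rot: [-3.141, 0.002, 2.821]
contact_force: [-2.0, 1.3, 9.4]
opening: 0.448
grasp_force: 60.3
clock: 2.75
eef_pos: [438.6, -335.7, 32.8]
tcp_rot: [-3.141, 0.002, 2.821]
contact_force: [-1.5, 0.6, 8.2]
opening: 0.444
grasp_force: 60.3
```

```bash
python3 -m crank '[[0,0,-0.01,0,0,0,1],[0,0,-0.04,0,0,0,1],[0,0,-0.08,0,0,0,1],[0,0,-0.12,0,0,0,1],[0,0,-0.12,0,0,0,1]]'
python3 - <<'E'
from rig import r,cams
from h import *
import cv2
np.set_printoptions(precision=2,suppress=True)
f=cams.grab_frame("side"); s=r.sense(); print(s["eef_pos"],s["tcp_rot"],s["contact_force"])
u=proj(f,s["eef_pos"])[0].astype(int); print(u)
w=cams.grab_frame("wrist")["image"][100:400,170:470,::-1]
a=f["image"][u[1]-50:u[1]+50,u[0]-50:u[0]+50,::-1]
cv2.imwrite("pics/g1.png",np.hstack([cv2.resize(a,(400,400),interpolation=2),cv2.resize(w,(400,400))]))
E
```

```text
clock: 3.25
eef_pos: [440.5, -337.2, 157.3]
tcp_rot: [-3.138, 0.009, 2.821]
contact_force: [0.3, -0.5, -1.1]
opening: 0.447
grasp_force: 61.1
[ 439.36 -336.31  154.76] [-3.14  0.01  2.82] [ 0.36  0.9  -1.02]
[372 267]
```

View pics/g1.png

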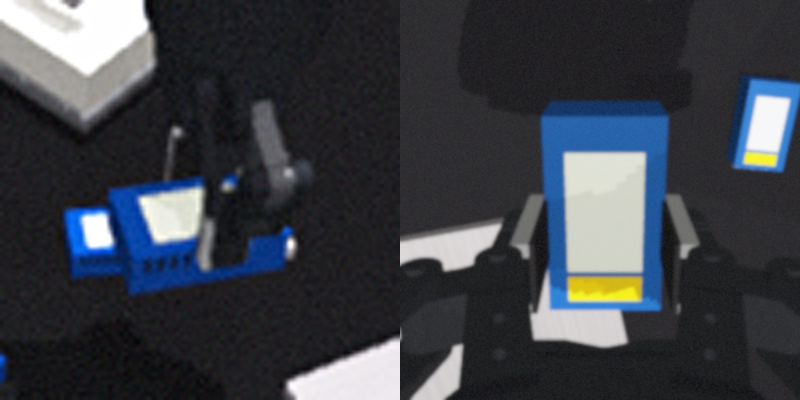

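The pack is held, slightly toe-ward of the middle of its body. Full-image corners in the wrist view: heel edge (276,186)–(371,186), toe edge (282,331)–(366,331). Next: PnP for its pose in the tool frame.

Run:
```python
from rig import r,cams
from h import *
import cv2
np.set_printoptions(precision=4,suppress=True)
f=cams.grab_frame("wrist"); s=r.sense(); cv2.imwrite("pics/w2.png",f["image"][:,:,::-1])
P=np.array([(-36,-20,24),(-36,20,24),(36,20,24),(36,-20,24),(-36,-20,0),(-36,20,0)],float)
U=np.array([(276.5,186.25),(371,186.25),(365.75,331),(282.5,331),(279.5,175.75),(367.25,175.75)])
C=R.from_euler("xyz",f["orientation"]);T=R.from_euler("xyz",s["tcp_rot"])
print("cam in tool",T.inv().apply(f["position"]-s["eef_pos"]),(T.inv()*C).as_rotvec())
K=np.array([[f["fx"],0,f["cx"]],[0,f["fy"],f["cy"]],[0,0,1]])
for sgn in(1,-1):
    Q=P*[1,sgn,1]
    ok,rv,tv=cv2.solvePnP(Q,U,K,None); e=cv2.projectPoints(Q,rv,tv,K,None)[0][:,0]-U
    W=C*R.from_rotvec(rv.ravel()); p=C.apply(tv.ravel())+f["position"]
    print(sgn,abs(e).max(),"pos in tool",T.inv().apply(p-s["eef_pos"]),"R tool\n",(T.inv()*W).as_matrix())
print(s["eef_pos"],s["tcp_rot"])
```

```text
cam in tool [  71.6671    0.5597 -126.6334] [-0.2256 -0.2271  1.5591]
1 3.0413223834094083 pos in tool [ 4.0504  0.6788 29.2653] R tool
 [[-0.9999  0.0022 -0.0106]
 [ 0.0021  1.      0.0033]
 [ 0.0106  0.0033 -0.9999]]
-1 3.0413223918192216 pos in tool [ 139.2838    0.4406 -282.5321] R tool
 [[ 0.9999  0.0022  0.0106]
 [-0.0021  1.     -0.0033]
 [-0.0106  0.0033  0.9999]]
[ 437.5242 -334.922   151.4582] [-3.1415  0.0002  2.8207]
```

```bash
python3 -m crank '[[0,0,-0.03,0,0,0.75,1],[0,0,-0.03,0,0,0.75,1],[0,0,-0.03,0,0,0.75,1],[0,0,-0.03,0,0,0.75,1],[0,0,-0.03,0,0,0.75,1]]'
python3 -m crank '[[0,0,0,0,0,0.75,1],[0,0,0,0,0,0.75,1],[0,0,0,0,0,0.75,1],[0,0,0,0,0,0.75,1],[0,0,0,0,0,0.75,1]]'
cat >> h.py <<'E'
BAY=np.array([547.8,61.2,44.]); YAW=3.43; G=np.array([3.5,0,31.])  # G: TCP in pack frame
def target(T,h,th,dy=0,bay=BAY,yaw=YAW,g=G):
    "TCP pose for tongue's lower tip at bay x=T, height h over floor, toe-down tilt th"
    A=R.from_euler("y",th); p=np.array([T,dy,h])-A.apply([42,0,0])+A.apply(g)
    Z=R.from_euler("z",yaw); return bay+Z.apply(p),(Z*A*R.from_euler("y",np.pi)).as_euler("xyz")
E
python3 - <<'E'
from rig import r
from h import *
s=r.sense();p,o=target(34,75,0);print(s["qpos"],s["eef_pos"],p,o,row(s,p,o))
E
```

```text
clock: 3.9
eef_pos: [436.9, -334.4, 179.5]
tcp_rot: [-3.14, -0.003, 2.065]
contact_force: [0.5, 0.3, -1.5]
opening: 0.446
grasp_force: 61.1
clock: 4.4
eef_pos: [436.9, -334.4, 179.5]
tcp_rot: [-3.138, -0.001, 1.315]
contact_force: [0.5, 0.2, -1.7]
opening: 0.447
grasp_force: 61.0
[-6.56029027e-01  3.20029228e-01  1.85803485e+00 -2.28777258e-05
  9.66976491e-01 -3.99822853e-01] [ 436.85950577 -334.39242434  179.45619444] [552.11414137  62.47991571 150.        ] [-3.14159265e+00  4.44089210e-16  2.88407346e-01] [ 4.1310e-01  1.1000e-02  3.0000e-02 -3.6000e-03  4.0000e-04  1.0262e+00]
```

```bash
python3 -m crank '[[0.22,0.006,0.01,0,0,0.6,1],[0.22,0.006,0.01,0,0,0.6,1],[0.22,0.006,0.01,0,0,0.6,1],[0.22,0.006,0.01,0,0,0.6,1],[0.22,0.006,0.01,0,0,0.6,1]]'
python3 - <<'E'
from rig import r
from h import *
s=r.sense();p,o=target(34,75,0);print(row(s,p,o))
E
```

```text
clock: 4.9
eef_pos: [497.2, -121.2, 169.6]
tcp_rot: [-3.139, 0.002, 0.716]
contact_force: [-0.1, -0.1, -0.9]
opening: 0.449
grasp_force: 61.0
[ 0.162  -0.1025  0.0196 -0.0022  0.0022  0.4275]
```

```bash
python3 -m crank '[[0.162,-0.1025,0.02,0,0,0.428,1],[0.162,-0.1025,0.02,0,0,0.428,1],[0.162,-0.1025,0.02,0,0,0.428,1],[0.162,-0.1025,0.02,0,0,0.428,1],[0.162,-0.1025,0.02,0,0,0.428,1]]'
python3 - <<'E'
from rig import r,cams
from h import *
import cv2
s=r.sense();p,o=target(34,75,.25);print(s["eef_pos"],s["qpos"],row(s,p,o))
f=cams.grab_frame("wrist");cv2.imwrite("pics/w3.png",f["image"][:,:,::-1])
for n in("scene","side"): cv2.imwrite(f"pics/{n}3.png",cams.grab_frame(n)["image"][:,:,::-1])
E
```

```text
clock: 5.4
eef_pos: [552.0, 64.7, 149.2]
tcp_rot: [-3.14, 0.002, 0.295]
contact_force: [-0.4, -1.2, -1.0]
opening: 0.446
grasp_force: 61.1
[552.04341433  64.74954337 149.19716298] [1.13404324e-01 3.67213319e-01 1.86938384e+00 1.42590116e-03
 9.07239238e-01 1.38819839e+00] [-0.0095  0.0021 -0.0093 -0.0023  0.252   0.0065]
```

View pics/w3.png

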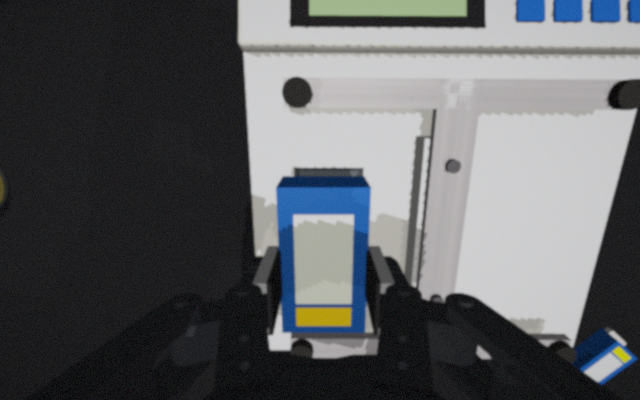

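Wrist view: held pack in line with the bay. The bay's heel edge is visible behind it, (295,169)–(362,169). Carrier buttons at (297,92) and (626,94).

Run:
```python
from rig import cams,r
from h import *
import cv2
np.set_printoptions(precision=2,suppress=True)
f=cams.grab_frame("wrist");s=r.sense()
g=cv2.cvtColor(f["image"],cv2.COLOR_RGB2GRAY)
print(g[160:180,325]); print(g[173,284:300],g[173,354:372])
Z=R.from_euler("z",YAW)
e=ray(f,[(295,169),(362,169)],56);print(e,Z.inv().apply(e-BAY))
b=ray(f,[(297,92),(626,94)],90); print(b,Z.inv().apply(b-BAY))
print(fit(f,[(297,92),(626,94),(244.5,51),(328.5,169)],[(-85,-90,90),(-85,90,90),(-110,-125,56),(-37.2,-72,55)],0,(568,-8,3.43)))
P=R.from_euler("z",s["tcp_rot"][2]-np.pi).apply([(-36,-20,24),(-36,20,24),(36,20,24),(36,-20,24)]-G)+s["eef_pos"];print(s["eef_pos"],proj(f,P))
```

```text
[206 205 201 185 149 100  77  73  71  70  69  70  71  70  70  64  49  39
  37  37]
[204 204 202 196 173 126  87  70  64  61  70  69  74  72  75  71] [ 77  82 113 162 193 203 205 206 206 207 206 207 205 207 206 205 207 208]
[[575.    88.96  56.  ]
 [588.3   45.11  56.  ]] [[-33.98 -18.88  12.  ]
 [-34.25  26.95  12.  ]]
[[622.78  98.13  90.  ]
 [673.55 -72.82  90.  ]] [[-82.38 -14.08  46.  ]
 [-82.44 164.25  46.  ]]
(array([566.59, -11.91,   3.43]), array([[-0.69,  0.09],
       [ 2.22,  0.68],
       [-1.  ,  0.54],
       [-0.82, -0.84]]))
[551.04  59.73 150.21] [[279.81 187.76]
 [375.35 187.84]
 [368.37 333.22]
 [285.32 333.17]]
```

Run:
```python
from rig import cams,r
from h import *
import cv2
np.set_printoptions(precision=2,suppress=True)
f=cams.grab_frame("wrist");s=r.sense(); im=f["image"]; cv2.imwrite("pics/w4.png",im[:,:,::-1])
g=cv2.cvtColor(im,cv2.COLOR_RGB2GRAY); h=cv2.cvtColor(im,cv2.COLOR_RGB2HSV)
print(s["eef_pos"],s["tcp_rot"])
bl=(h[...,0]>95)&(h[...,0]<130)&(h[...,1]>120)&(h[...,2]>50)
for y in (185,200,215,235): x=np.nonzero(bl[y,230:420])[0]+230; print(y,x.min(),x.max())
for x in (310,330): y=np.nonzero(bl[100:360,x])[0]+100; print(x,y.min(),y.max())
B=[]
for (x0,x1) in((270,330),(590,640)):
    m=(g[70:120,x0:x1]<70); ys,xs=np.nonzero(m); B.append((xs.mean()+x0,ys.mean()+70)); print(B[-1],m.sum())
row=g[173].astype(int); d=np.nonzero(row[270:380]<130)[0]+270; c=np.nonzero(g[150:175,325]<130)[0][0]+150; print("bay",d.min(),d.max(),c)
E=ray(f,[(d.min()-.5,c),(d.max()+.5,c)],56); print(E)
b=ray(f,B,90); v=b[1]-b[0]; print(b,"scale yaw",np.arctan2(v[1],v[0])+np.pi*1.5, np.hypot(*v[:2]))
```

```text
[551.26  59.3  150.57] [-3.14  0.    0.29]
185 279 367
200 278 368
215 278 368
235 279 367
310 177 332
330 177 332
(np.float64(288.1834130781499), np.float64(87.57894736842105)) 627
(np.float64(622.6965294592413), np.float64(92.84503631961259)) 1239
bay 288 355 165
[[576.26  93.79  56.  ]
 [589.67  49.34  56.  ]]
[[623.73 102.44  90.  ]
 [673.59 -72.09  90.  ]] scale yaw 3.419854262339747 181.51818704561256
```

```bash
cat >> h.py <<'E'
def rel(a,b):
    "row from pack state a=(T,h,th,dy) to b, tool axes of a"
    (p,o),(q,w)=target(*a),target(*b); A=R.from_euler("xyz",o)
    return np.round(np.r_[A.inv().apply(q-p)/1e3,(A.inv()*R.from_euler("xyz",w)).as_rotvec()],4)
E
python3 - <<'E'
from h import *
print(rel((33.5,75,0,1.4),(34.5,30,.25,0)))
print(rel((34.5,30,.25,0),(34.5,10,.25,0)))
E
```

```text
[-0.0099 -0.0014  0.0364  0.      0.25   -0.    ]
[-0.0049  0.      0.0194  0.      0.      0.    ]
```

```bash
python3 -m crank '[[-0.01,-0.0014,0,0,0.1,0,1],[-0.01,-0.0014,0.01,0,0.25,0,1],[-0.01,-0.0014,0.02,0,0.25,0,1],[-0.01,-0.0014,0.0365,0,0.25,0,1],[-0.01,-0.0014,0.0365,0,0.25,0,1]]'
python3 -m crank '[[0,0,0,0,0,0,1],[0,0,0,0,0,0,1]]'
python3 - <<'E'
from rig import cams
import cv2,numpy as np
w=cams.grab_frame("wrist")["image"][120:360,200:440,::-1]; s=cams.grab_frame("side")["image"][130:250,260:420,::-1]
cv2.imwrite("pics/t1.png",np.hstack([cv2.resize(w,(400,400)),cv2.resize(s,(400,400),interpolation=2)]))
E
```

```text
clock: 6.15
eef_pos: [541.2, 57.9, 113.2]
tcp_rot: [-3.14, -0.244, 0.291]
contact_force: [0.6, -0.8, -1.9]
opening: 0.448
grasp_force: 61.0
clock: 6.35
eef_pos: [543.2, 58.8, 115.4]
tcp_rot: [3.142, -0.25, 0.293]
contact_force: [-0.3, 0.3, -0.7]
opening: 0.446
grasp_force: 61.0
```

View pics/t1.png

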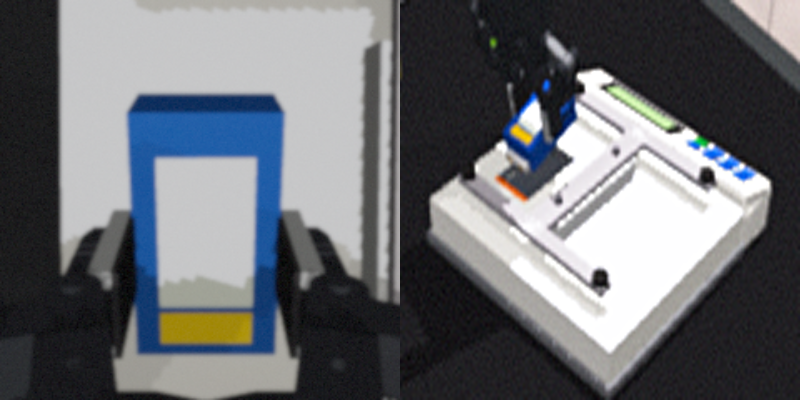

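Tilted toe down over the bay, tongue just heel-side of the orange lip (side-view crop (512,187)). Descending by feel.

```bash
python3 -m crank '[[-0.0015,0,0.006,0,0,0,1],[-0.003,0,0.012,0,0,0,1],[-0.0049,0,0.0194,0,0,0,1],[-0.0049,0,0.0194,0,0,0,1],[-0.0049,0,0.0194,0,0,0,1]]'
python3 -m crank '[[-0.0005,0,0.002,0,0,0,1],[-0.001,0,0.004,0,0,0,1],[-0.0015,0,0.006,0,0,0,1],[-0.0015,0,0.006,0,0,0,1],[-0.0015,0,0.006,0,0,0,1]]'
python3 - <<'E'
from h import *
print(target(34.5,4,.25)); print(rel((34.5,4,.25),(42,2,.2)))
E
```

```text
clock: 6.95
eef_pos: [541.9, 58.9, 94.3]
tcp_rot: [-3.141, -0.249, 0.293]
contact_force: [-0.3, -1.0, -2.0]
opening: 0.446
grasp_force: 61.1
clock: 7.45
eef_pos: [542.2, 58.9, 88.6]
tcp_rot: [-3.142, -0.25, 0.293]
contact_force: [-0.4, -0.4, -0.9]
opening: 0.446
grasp_force: 61.1
(array([543.13459692,  59.81587228,  87.5613375 ]), array([-3.14159265, -0.25      ,  0.28840735]))
[-0.0063  0.      0.002  -0.     -0.05    0.    ]
```

```bash
python3 -m crank '[[-0.0002,0,0.001,0,0,0,1],[-0.0005,0,0.002,0,0,0,1],[-0.0005,0,0.002,0,0,0,1],[-0.0005,0,0.002,0,0,0,1],[-0.0005,0,0.002,0,0,0,1]]'
python3 -m crank '[[-0.0002,0,0.001,0,0,0,1],[-0.0005,0,0.002,0,0,0,1],[-0.0005,0,0.002,0,0,0,1],[-0.0005,0,0.002,0,0,0,1],[-0.0005,0,0.002,0,0,0,1]]'
```

```text
clock: 7.95
eef_pos: [542.3, 59.0, 86.6]
tcp_rot: [3.142, -0.25, 0.293]
contact_force: [0.3, 0.1, -1.9]
opening: 0.447
grasp_force: 61.1
clock: 8.45
eef_pos: [542.7, 59.0, 84.8]
tcp_rot: [3.141, -0.251, 0.293]
contact_force: [-0.7, 0.1, 4.4]
opening: 0.444
grasp_force: 61.6
```

```bash
python3 -m crank '[[0.0004,0,-0.0014,0,0,0,1],[-0.001,0,-0.0018,0,0,0,1],[-0.0025,0,-0.0021,0,0,0,1],[-0.0025,0,-0.0021,0,0,0,1],[-0.0025,0,-0.0021,0,0,0,1]]'
python3 -m crank '[[-0.001,0,-0.0003,0,0,0,1],[-0.002,0,-0.0005,0,0,0,1],[-0.002,0,-0.0005,0,0,0,1],[-0.002,0,-0.0005,0,0,0,1]]'
python3 -m crank '[[-0.001,0,-0.0003,0,0,0,1],[-0.0015,0,-0.0004,0,0,0,1],[-0.0015,0,-0.0004,0,0,0,1],[-0.0015,0,-0.0004,0,0,0,1]]'
```

```text
clock: 8.95
eef_pos: [539.2, 58.0, 85.7]
tcp_rot: [-3.141, -0.25, 0.293]
contact_force: [-0.0, 1.2, -1.1]
opening: 0.442
grasp_force: 61.1
clock: 9.35
eef_pos: [537.9, 57.6, 86.1]
tcp_rot: [3.141, -0.251, 0.293]
contact_force: [2.3, 0.9, -2.6]
opening: 0.446
grasp_force: 61.0
clock: 9.75
eef_pos: [536.3, 57.1, 86.1]
tcp_rot: [3.141, -0.251, 0.293]
contact_force: [3.3, 0.9, -1.5]
opening: 0.449
grasp_force: 60.9
```

Run:
```python
from h import *
for b in [(40.5,1,.22),(41.5,1,.19),(42.5,1,.17)]: print(rel((39.7,1,.25),b))
```

```text
[ 0.0001  0.      0.001   0.     -0.03   -0.    ]
[ 0.      0.      0.0019  0.     -0.06   -0.    ]
[-0.0004  0.      0.0025  0.     -0.08   -0.    ]
```

```bash
python3 -m crank '[[0.0001,0,0.001,0,-0.03,0,1],[0,0,0.0019,0,-0.06,0,1],[-0.0004,0,0.0025,0,-0.08,0,1],[-0.0004,0,0.0025,0,-0.08,0,1],[-0.0004,0,0.0025,0,-0.08,0,1]]'
python3 -m crank '[[0,0,0,0,0,0,1],[0,0,0,0,0,0,1]]'
python3 - <<'E'
from rig import cams
from h import *
for b in [(43.2,.5,.12),(43.2,.3,.08),(43.,0,.04),(42.7,0,0)]: print(rel((42.5,1,.17),b))
import cv2
w=cams.grab_frame("wrist")["image"][100:340,200:440,::-1]; s=cams.grab_frame("side")["image"][130:230,270:370,::-1]
cv2.imwrite("pics/t2.png",np.hstack([cv2.resize(w,(400,400)),cv2.resize(s,(400,400),interpolation=2)]))
E
```

```text
clock: 10.25
eef_pos: [537.3, 57.3, 83.7]
tcp_rot: [3.141, -0.172, 0.293]
contact_force: [5.1, 2.5, -2.4]
opening: 0.445
grasp_force: 60.8
clock: 10.45
eef_pos: [537.2, 57.3, 83.7]
tcp_rot: [3.141, -0.172, 0.293]
contact_force: [5.7, 3.7, -3.0]
opening: 0.445
grasp_force: 60.8
[ 0.0007 -0.      0.0023 -0.     -0.05    0.    ]
[ 0.0018  0.      0.0042 -0.     -0.09    0.    ]
[ 0.003  -0.      0.0062 -0.     -0.13    0.    ]
[ 0.0043 -0.      0.0079 -0.     -0.17    0.    ]
```

View pics/t2.png

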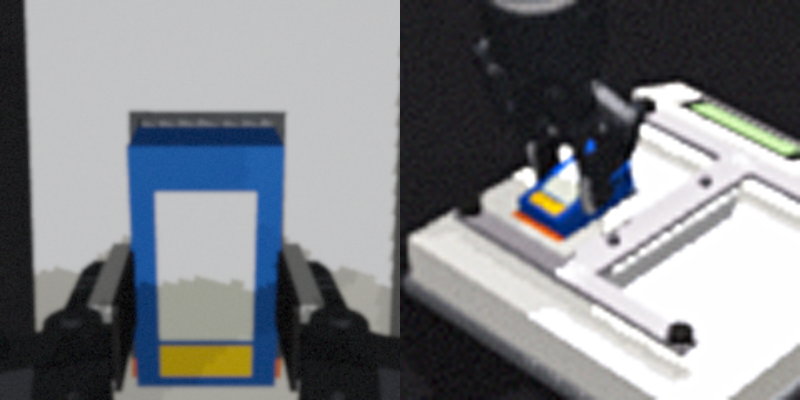

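The tongue is under the lip (orange showing either side of the toe, crop row 365). The heel is just inside the bay's heel edge and centred. Rocking down.

```bash
python3 -m crank '[[0.0003,0,0.0012,0,-0.025,0,1],[0.0007,0,0.0023,0,-0.05,0,1],[0.0007,0,0.0023,0,-0.05,0,1],[0.0007,0,0.0023,0,-0.05,0,1]]'
python3 -m crank '[[0.0005,0,0.001,0,-0.02,0,1],[0.0011,0,0.0019,0,-0.04,0,1],[0.0011,0,0.0019,0,-0.04,0,1],[0.0011,0,0.0019,0,-0.04,0,1]]'
```

```text
clock: 10.95
eef_pos: [538.7, 57.8, 81.7]
tcp_rot: [3.141, -0.123, 0.293]
contact_force: [6.1, 3.7, -1.6]
opening: 0.45
grasp_force: 61.0
clock: 11.35
eef_pos: [540.1, 58.2, 80.1]
tcp_rot: [3.141, -0.083, 0.293]
contact_force: [5.4, 2.3, 0.3]
opening: 0.451
grasp_force: 61.2
```

```bash
python3 -m crank '[[0.0006,0,0.001,0,-0.02,0,1],[0.0012,0,0.002,0,-0.04,0,1],[0.0012,0,0.002,0,-0.04,0,1],[0.0012,0,0.002,0,-0.04,0,1]]'
python3 -m crank '[[0.0006,0,0.001,0,-0.02,0,1],[0.0013,0,0.0019,0,-0.043,0,1],[0.0013,0,0.0019,0,-0.043,0,1],[0.0013,0,0.0019,0,-0.043,0,1]]'
```

```text
clock: 11.75
eef_pos: [541.7, 58.7, 78.4]
tcp_rot: [3.141, -0.044, 0.293]
contact_force: [6.2, 3.3, 2.3]
opening: 0.449
grasp_force: 61.5
clock: 12.15
eef_pos: [542.8, 59.0, 76.8]
tcp_rot: [3.141, -0.0, 0.293]
contact_force: [3.4, 2.9, 7.3]
opening: 0.449
grasp_force: 62.0
```

```bash
python3 -m crank '[[0,0,0,0,0,0,0.45],[0,0,0,0,0,0,0.35],[0,0,0,0,0,0,0.3],[0,0,0,0,0,0,0.3],[0,0,0,0,0,0,0.3]]'
python3 -m crank '[[0,0,-0.005,0,0,0,0.3],[0,0,-0.02,0,0,0,0.3],[0,0,-0.05,0,0,0,0.3],[0,0,-0.09,0,0,0,0.3],[0,0,-0.09,0,0,0,0.3]]'
python3 -m crank '[[0,0,0,0,0,0,0.3],[0,0,0,0,0,0,0.3]]'
python3 - <<'E'
from rig import cams
from h import *
import cv2
w=cams.grab_frame("wrist")["image"][100:340,200:440,::-1]; s=cams.grab_frame("side")["image"][140:220,280:360,::-1]
cv2.imwrite("pics/t3.png",np.hstack([cv2.resize(w,(400,400)),cv2.resize(s,(400,400),interpolation=2)]))
E
```

```text
clock: 12.65
eef_pos: [540.7, 58.5, 75.5]
tcp_rot: [-3.141, 0.004, 0.293]
contact_force: [0.3, -0.1, 0.5]
opening: 0.698
grasp_force: 0.0
clock: 13.15
eef_pos: [544.4, 59.0, 170.8]
tcp_rot: [3.14, -0.005, 0.293]
contact_force: [1.3, -0.4, 0.1]
opening: 0.702
grasp_force: 0.0
clock: 13.35
eef_pos: [540.7, 58.6, 165.0]
tcp_rot: [-3.141, 0.004, 0.293]
contact_force: [0.2, 0.3, -0.5]
opening: 0.697
grasp_force: 0.0
```

View pics/t3.png

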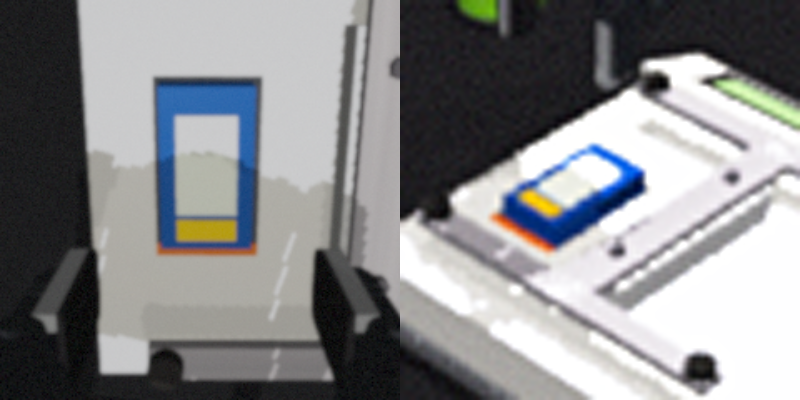

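It looks home: centred, lip visible at the toe, thin gap at the heel. I'll verify flatness and height with a gentle press from the closed fingertips near the heel. Contact is expected at TCP z ≈ 87.

```bash
python3 -m crank '[[0.022,0,0,0,0,0,1],[0.022,0,0.02,0,0,0,1],[0.022,0,0.05,0,0,0,1],[0.022,0,0.07,0,0,0,1],[0.022,0,0.07,0,0,0,1]]' 30
python3 -m crank '[[0,0,0.001,0,0,0,1],[0,0,0.003,0,0,0,1],[0,0,0.005,0,0,0,1],[0,0,0.005,0,0,0,1],[0,0,0.005,0,0,0,1]]'
python3 -m crank '[[0,0,0.001,0,0,0,1],[0,0,0.003,0,0,0,1],[0,0,0.004,0,0,0,1],[0,0,0.004,0,0,0,1],[0,0,0.004,0,0,0,1]]'
```

```text
clock: 13.95
eef_pos: [559.5, 64.7, 92.1]
tcp_rot: [-3.14, 0.01, 0.293]
contact_force: [-0.0, 0.2, -0.6]
opening: -0.004
grasp_force: 0.0
clock: 14.45
eef_pos: [562.5, 65.0, 91.1]
tcp_rot: [3.141, 0.002, 0.293]
contact_force: [0.4, -0.3, -0.2]
opening: -0.004
grasp_force: 0.0
clock: 14.95
eef_pos: [562.6, 65.0, 87.1]
tcp_rot: [3.141, 0.002, 0.293]
contact_force: [-1.0, 0.2, 5.5]
opening: -0.002
grasp_force: 2.8
```

```bash
python3 -m crank '[[0,0,0.001,0,0,0,1],[0,0,0.002,0,0,0,1],[0,0,0.002,0,0,0,1]]'
python3 -m crank '[[0,0,-0.012,0,0,0,1],[-0.035,0,-0.012,0,0,0,1],[-0.035,0,-0.012,0,0,0,1],[-0.035,0,-0.004,0,0,0,1],[-0.035,0,-0.004,0,0,0,1]]'
python3 -m crank '[[0,0,0.001,0,0,0,1],[0,0,0.003,0,0,0,1],[0,0,0.004,0,0,0,1],[0,0,0.004,0,0,0,1]]'
```

```text
clock: 15.25
eef_pos: [562.6, 65.0, 87.0]
tcp_rot: [3.141, 0.002, 0.293]
contact_force: [-8.0, -1.0, 28.0]
opening: 0.001
grasp_force: 14.1
clock: 15.75
eef_pos: [528.9, 55.0, 87.9]
tcp_rot: [-3.141, 0.003, 0.293]
contact_force: [0.5, -0.9, 0.3]
opening: -0.001
grasp_force: 0.0
clock: 16.15
eef_pos: [529.4, 55.0, 86.9]
tcp_rot: [3.142, 0.003, 0.293]
contact_force: [-9.8, -1.3, 31.8]
opening: -0.003
grasp_force: 16.0
```

```bash
python3 -m crank '[[0,0,-0.01,0,0,0,1],[0,0,-0.05,0,0,0,1],[0,0,-0.1,0,0,0,1],[0,0,-0.1,0,0,0,1],[0,0,-0.1,0,0,0,1]]'
python3 -m crank '[[0,0,0,0,0,0,1],[0,0,0,0,0,0,1],[0,0,0,0,0,0,1]]'
python3 - <<'E'
from rig import cams,r
from h import *
import cv2
np.set_printoptions(precision=2,suppress=True)
f=cams.grab_frame("wrist"); im=f["image"]; h=cv2.cvtColor(im,cv2.COLOR_RGB2HSV)
m=((h[...,0]>95)&(h[...,0]<130)&(h[...,1]>120)&(h[...,2]>50)).astype(np.uint8); m[:,:200]=0;m[:,450:]=0
n,l,st,c=cv2.connectedComponentsWithStats(m); k=1+st[1:,4].argmax(); print(st[k])
o=((im[...,0]>150)&(im[...,2]<90)&(im[...,1]<150)); o[:,:200]=0;o[:,450:]=0; ys,xs=np.nonzero(o); print(xs.min(),xs.max(),ys.min(),ys.max(),len(xs))
x,y,w,hh=st[k][:4]
q=cv2.boxPoints(cv2.minAreaRect(np.argwhere(l==k)[:,::-1].astype(np.float32)));print(q)
t=ray(f,q,68);print(t,"lip",ray(f,[(xs.min(),ys.max()),(xs.max(),ys.max())],56))
cv2.imwrite("pics/t4.png",im[:,:,::-1]); print(r.sense()["eef_pos"])
E
```

```text
clock: 16.65
eef_pos: [530.2, 55.1, 186.1]
tcp_rot: [3.141, -0.0, 0.293]
contact_force: [-0.1, -0.2, -0.6]
opening: 0.004
grasp_force: 0.0
clock: 16.95
eef_pos: [528.4, 54.9, 183.6]
tcp_rot: [-3.141, 0.005, 0.293]
contact_force: [-0.1, -0.3, 0.2]
opening: -0.002
grasp_force: 0.0
[ 296  129   56   94 2289]
297 351 207 228 257
[[296. 129.]
 [351. 129.]
 [351. 222.]
 [296. 222.]]
[[576.34  90.96  68.  ]
 [587.85  52.74  68.  ]
 [519.75  30.4   68.  ]
 [507.24  71.94  68.  ]] lip [[497.9   69.5   56.  ]
 [510.86  26.44  56.  ]]
[528.49  54.91 183.76]
```

View pics/t4.png

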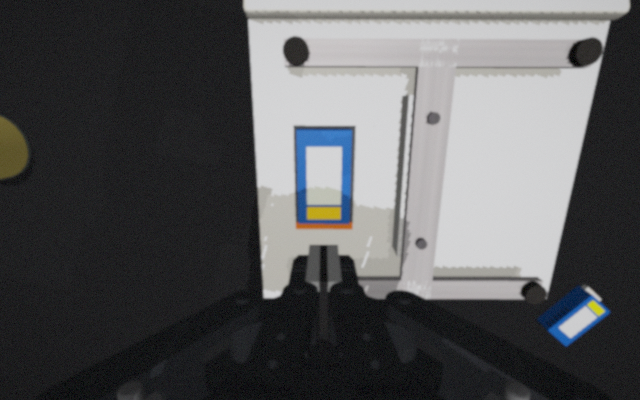

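The pack lies square in the bay at (324,175), lip edge at row 226, heel against its wall, robot clear. Press heights at heel and toe were equal (87.0 and 86.9). Handing in.

```bash
python3 -c "
from rig import sign_off
print(sign_off())"
```

```text
the job is handed in; nothing more can be done
None
```

The blue battery pack is in the bay with its tongue under the lip, flat and released. Presses at heel and toe met it at the same height, within 0.1 mm. I handed the job in at about 17 s; the sign-off returned no verdict.

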